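Close the clay extruder with its bayonet cap and hold it down

ROBOT

A 6-joint arm with a two-finger parallel gripper is mounted at the origin on the work surface. World frame = base frame: x ahead of the robot, y to its left, z up, the work surface at z = 0. Lengths are in mm, angles in degrees, forces in N, time in s.
With the tool pointing down it reaches from about 350 to 850 mm from the base axis. Payload 8.1 kg.
Tool frame: the origin (TCP) lies midway between the tips of the shut fingers; the grasp point (between the pads) lies 19 mm behind it; z points along the fingers, y is the direction in which the jaws open and shut (so a half turn about z gives the same grasp; the last joint's range is limited). The gripper opens to 85 mm and grips with 20 to 120 N. Pads are 22 mm wide; open, the fingers measure 114 mm over their backs; the gripper's body (76 mm by 85 mm) begins 54 mm behind the grasp point. The pads swing forward as they close: fully open they stand 13 mm farther back than shut.
Start: joints at [66.44, 7.471, 85.268, -0, 87.261, -4.893], TCP at [192.019, 568.449, 231.292] pointing down, gripper open.
Joint ranges: [-169.43, 169.43], [-51.17, 129.36], [1.28, 143.12], [-76.62, 256.62], [0, 156.53], [-152.29, 152.29]. Speed limits (degrees/s): [136.94, 136.94, 159.86, 180, 180, 180].

INTERFACE

Orientations are given as [roll, pitch, yaw] about the fixed x, y, z axes, in that order (R = Rz(yaw) Ry(pitch) Rx(roll)).
In Python, from bench import r gives the robot as it stands.
- The arm moves only by the tool carry_out, never from a script. Its argument "increments" is a list of rows, each a list of 3 entries, a list of its own where there are three numbers: the shift along the tool's x, y, z in m, then the turn, a rotation vector about the tool's x, y, z in rad, then the closure, from 0 (fully open) to 1 (shut). A call has 1 to 12 rows; each row shifts and turns the pose as measured when the row begins, along the tool's axes as they then stand; what a row does not reach is not made up. A row lasts 1/10 s, in which the tool goes at most 50 mm and 8.59 degrees, less where a joint would pass 70% of its speed; a pose out of reach is approached as far as the arm can. A call with a gripper value outside its range is refused whole. The fingers move at their own pace and stop on an object; "newtons" is the grip in N (left out, the last holds). Time passes only in rows, so rows that do not move let the fingers close. It gives the time, the measured TCP pose, the force and the opening at its end, in the units of the state.
- r.sense(): the state, without advancing time (a new reading comes with each control period).
- r.snapshot(name): name is "scene" or "top" or "wrist"; returns a dict with "image" (480x640x3 uint8, blue, green, red), "vertical_fov" (degrees; the focal length in pixels is half the picture's height over the tangent of half this angle, whatever the lens; pixels are square), "cx", "cy" (the principal point, pixels), "k1" (the pictures are not rectified: a ray, as slopes to the right and down, at radius r is drawn at 1 + k1 r^2 times it, then the intrinsics apply), "rvec" (rotation vector, rad) and "tvec" (3), from world to camera coordinates, as OpenCV has them. Camera axes: x right, y down, z forward; pixel columns grow to the right and rows downward; lengths in mm; the calibration is good to about 2 mm. A picture is of the moment at which its call begins. There is no depth.
- r.hand_in(): hands the job in, once; it reports no verdict.
The state is a dict: "time": time; "joint_pos": joint angles; "qd": joint speeds; "joint_efforts": joint torques, N m; "tool_pos": TCP position; "tcp_rot": TCP orientation; "ft_force": force on the tool from outside, world axes, zero at the start; "wrist_torque": the same for the moment, N m; "finger_gap": finger opening in mm.
Only numpy, scipy, OpenCV 4.12 (cv2) and the standard library are available. Lean on these libraries where they do the work, as an engineer would, in place of code of your own. Each camera call takes 0.05 s, during which the arm holds its last target.

TASK

Load the die into the mouth of the extruder barrel, stud up, let go of it, then fit the bayonet cap over it: lugs down through the two slots, push against the spring until the flange is flush on the rim, and twist a full quarter turn clockwise (seen from above) to the stop. Finish while still gripping the cap and holding it fully turned and pressed flush on the rim, so that I can slip the locking pin in; leave the ring cutter, the stamp and the spray bottle where they are.

Things in the scene. Friction and masses are not known exactly. Their poses are not given: they have to be found in the camera images.
- barrel: Bare aluminium extruder barrel fixed to the bench, upright, mouth up: 80 mm outside diameter, rim 120 mm above the bench, round foot plate 130 mm across, 12 mm thick. Origin on the axis at bench height, z up. A collar in the mouth, 8 mm thick, has a 52 mm round bore and two opposite slots along the barrel's +y and -y. Place and yaw differ each time.
- barrel_mouth (a point): Point on the barrel axis at the height of the rim; axes as the barrel's (z up).
- barrel_slot (a point): Middle of the +y slot at rim height, 31 mm from the axis (the -y slot is opposite): 16 mm wide, reaching to 36 mm from the axis. Under the collar is an open turning space with fixed stops: from the slots the lugs can turn 90 to 93 degrees clockwise seen from above, only about 10 degrees the other way.
- spring_plate (a point): Centre of the top of the flat steel spring plate in the barrel's bore, 50 mm across, at rest 6 mm below the rim. It yields straight down: about 4 N to start, 11.7 N at 18 mm, 24 mm at most. With the die on it and the cap home it is 18 mm down.
- die: Loose steel die, 0.12 kg: disc 47 mm in diameter, 6 mm thick (lower edge chamfered 2 mm), three small dark holes, and a central stud on top, 14 mm diameter, 15 mm tall (6 to 21 mm above the underside) to pinch. Origin at the centre of the underside, z up. Starts on the bench stud up. Loaded, it lies flat on the spring plate, disc top level with the rim.
- cap: Loose aluminium bayonet cap, about 0.32 kg (varies), standing on its stem. Origin: centre of the stem's underside, z up. Hollow stem 47 mm outside, 36 mm inside, 0 to 18 mm; flange 80 mm across, 18 to 24 mm; on top a grip bar 14 mm thick (x), 60 mm long (y), 24 to 52 mm. Half a turn makes no difference. In use the stem pushes on the die's disc and the stud goes into the hollow stem.
- cap_lug (a point): Underside middle of one lug, 31 mm from the cap's axis along its +y (the other is opposite). Lugs lie under the line of the grip bar: 10 mm wide, 6 mm tall (0 to 6 mm), reaching to 32.5 mm from the axis.
- cap_flange (a point): Point on the cap's axis at the flange's underside, 18 mm above the cap's origin; axes as the cap's. Cap home: it meets barrel_mouth, the lugs are 4 mm below the collar and can turn. Locked: the bar lies along the barrel's x. If let go when locked, the spring lifts the cap 4 mm until the lugs catch under the collar.
- cutter: Bystander: thin steel ring cutter, 72 mm across and 32 mm tall, loose on the bench. Origin at the centre of the underside. Leave it alone.
- stamp: Bystander: wooden stamp block, 42 x 36 mm and 34 mm tall, loose on the bench. Origin at the centre of the underside. Leave it alone.
- sprayer: Bystander: white spray bottle with a yellow head, 76 mm across and 222 mm tall, loose on the bench. Origin at the centre of the underside. Leave it alone.
There are look-alikes about, which are no part of the job. Of the things shaped like the cap, the aluminium one is meant.

How it is judged:
By the outcome, as a careful person would: the job done as asked, in the order asked, and still so for the second after the job is handed in, while the arm keeps its last pose, push and grip.
It also fails if it takes over 66 s, if anything falls off the work surface, if the arm or the gripper's body presses on something with over 40 N, if the wrist force passes 120 N, or if a joint passes its speed limit or range.

## Working session

There is one attempt and no reset: what is moved stays moved. The work goes in short steps, Python scripts to look and compute and a tool call to move; the robot and the scene stay as the last step left them, time stands still between calls to the robot, and variables do not carry over. Pictures are saved under pics/ and viewed, and the job is handed in when it is done.

Besides the shell and the picture viewer there is one more tool, called after "Call:" in YAML: its name, and indented under it one key for each argument. carry_out: Moves the arm, as the interface text tells. Its arguments: {"type":"object","properties":{"increments":{"type":"array"},"newtons":{"type":"number"}},"required":["increments"]}

```bash
mkdir -p pics; ls; cat > h.py <<'E'
import numpy as np, cv2, json
from bench import r
def snap(n,f):
    s=r.snapshot(n); cv2.imwrite('pics/%s.png'%f,s['image'])
    import pickle; pickle.dump(s,open('pics/%s.pkl'%f,'wb')); return s
def load(f):
    import pickle; return pickle.load(open('pics/%s.pkl'%f,'rb'))
def K(s):
    f=240/np.tan(np.radians(s['vertical_fov'])/2)
    return np.array([[f,0,s['cx']],[0,f,s['cy']],[0,0,1.]]),np.array([s['k1'],0,0,0,0.])
def proj(s,P):
    k,d=K(s); return cv2.projectPoints(np.float64(P).reshape(-1,1,3),np.float64(s['rvec']),np.float64(s['tvec']),k,d)[0].reshape(-1,2)
def ray(s,uv):
    k,d=K(s); u=cv2.undistortPoints(np.float64(uv).reshape(-1,1,2),k,d).reshape(-1,2)
    R=cv2.Rodrigues(np.float64(s['rvec']))[0]; t=np.float64(s['tvec']).ravel()
    return -R.T@t, np.c_[u,np.ones(len(u))]@R
def plane(s,uv,z):
    c,D=ray(s,uv); return c+D*((z-c[2])/D[:,2])[:,None]
E
python3 - <<'E'
from h import *
for n in ['scene','top','wrist']:
    s=snap(n,n+'0'); print(n,s['vertical_fov'],s['cx'],s['cy'],s['k1'],ray(s,[[320,240]]))
print(r.sense())
E
```

```text
pics
scene 51.480023531974986 319.5914963245158 235.64790384873203 -0.14275110160467794 (array([1248.88593342, -125.46345057,  855.10383395]), array([[-0.64924862,  0.19521095, -0.73515034]]))
top 55.052654701625066 321.63000177276706 239.1005392445389 -0.06998975405973953 (array([439.82971149,  54.53470307, 934.08288489]), array([[ 0.15175582,  0.02376082, -0.98814065]]))
wrist 58.2003338546117 320.11292322131123 234.75544403103413 0.002637191071047583 (array([120.69070075, 592.97894922, 372.62183992]), array([[ 0.2881438 , -0.09958693, -0.95247236]]))
{'time': 0.15, 'joint_pos': array([ 6.64403074e+01,  7.50499711e+00,  8.53149264e+01, -6.32203776e-04,
        8.72620120e+01, -4.89449949e+00]), 'qd': array([-0.03912027, -0.05877376, -0.12116733, -0.06507587, -0.05582412,
       -0.02194118]), 'joint_efforts': array([ 1.25436436e-03, -5.70066833e+01, -5.01155448e+01, -2.03100294e-04,
        9.87139705e-03, -6.93514767e-05]), 'tool_pos': array([191.84956152, 568.05436189, 230.48739493]), 'tcp_rot': array([-1.79918309e+02, -6.36170076e-03,  1.61334833e+02]), 'ft_force': array([0.7926339 , 0.44684405, 0.04456881]), 'wrist_torque': array([ 0.0177233 , -0.01023182,  0.03758622]), 'finger_gap': 85.61504941480626}
```

View pics/scene0.png

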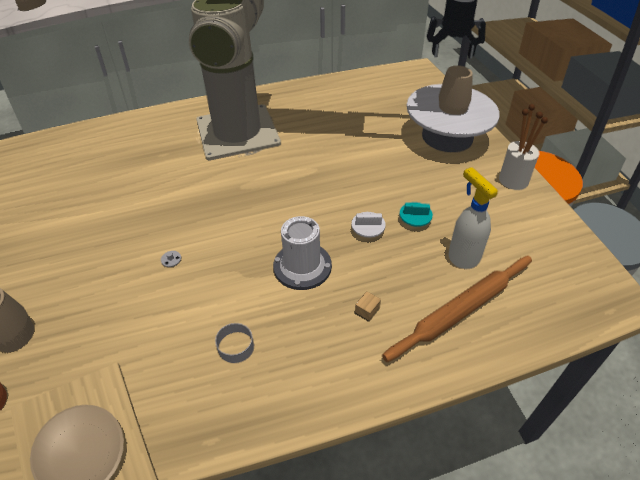

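View pics/top0.png

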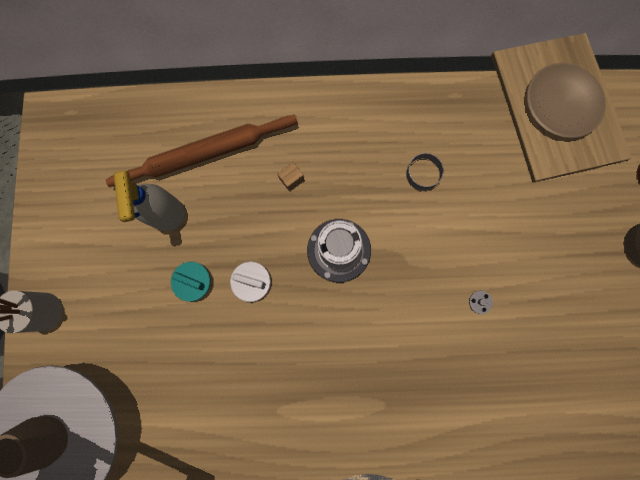

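View pics/wrist0.png

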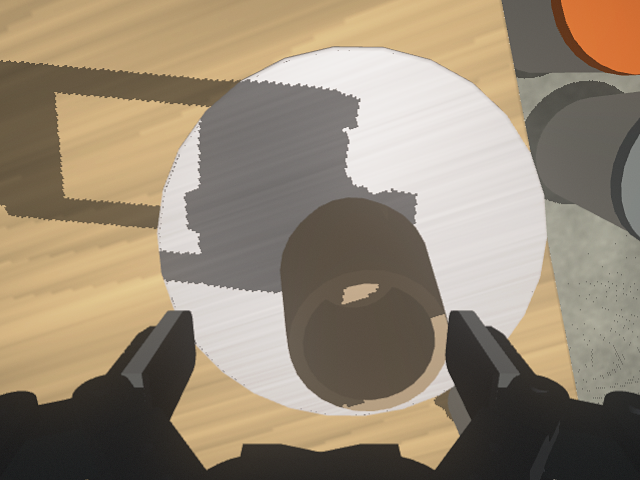

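The top view shows the aluminium cap at about (250,282), a green look-alike at (191,282), the barrel at (340,243), the die at (481,302), the cutter at (425,172), the stamp at (291,176) and the sprayer at (150,205). The start pose is above a vase on a cake stand.

```bash
python3 - <<'E'
from h import *
s=load('top0'); im=s['image']
a=cv2.resize(im[210:290,300:380],(400,400),interpolation=cv2.INTER_CUBIC)
b=cv2.resize(im[250:314,216:280],(400,400),interpolation=cv2.INTER_CUBIC)
cv2.imwrite('pics/z1.png',np.hstack([a,b]))
c=cv2.resize(im[282:322,460:500],(400,400),interpolation=cv2.INTER_CUBIC)
s2=load('scene0'); d=cv2.resize(s2['image'][200:290,260:350],(400,400),interpolation=cv2.INTER_CUBIC)
cv2.imwrite('pics/z2.png',np.hstack([c,d]))
print('die',plane(s,[[481,302]],6),'cap',plane(s,[[250,282]],24),'green',plane(s,[[191,282]],24),'barrel',plane(s,[[340,243]],120))
print('cutter',plane(s,[[425,172]],32),'stamp',plane(s,[[291,174]],34),'spray',plane(s,[[125,197]],200))
E
```

```text
die [[ 446.41614818 -241.50914807    6.        ]] cap [[499.87570694 217.68904224  24.        ]] green [[503.1531812  336.61683824  24.        ]] barrel [[558.26868238  38.56046531 120.        ]]
cutter [[ 710.78907177 -140.55299986   32.        ]] stamp [[715.4428424  131.18949976  34.        ]] spray [[636.23984704 397.38409164 200.        ]]
```

View pics/z1.png

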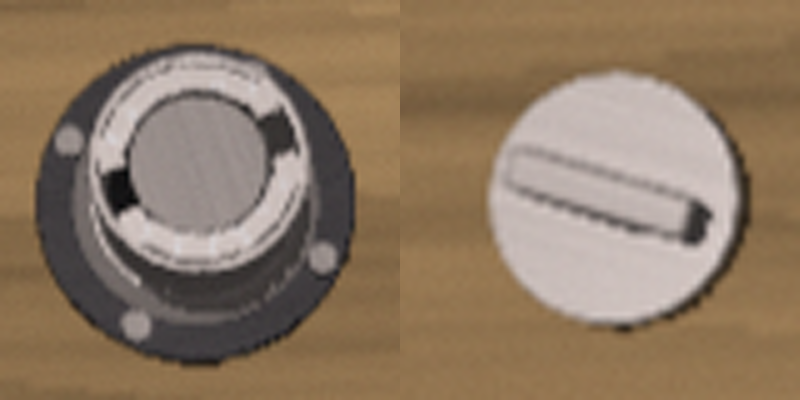

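View pics/z2.png

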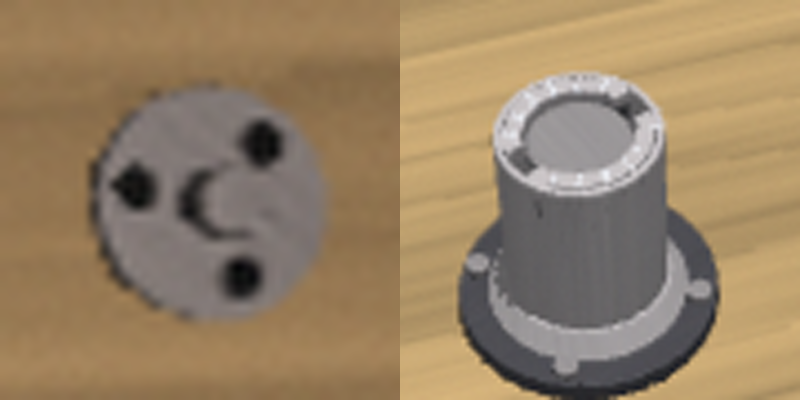

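```bash
cat >> h.py <<'E'
from scipy.spatial.transform import Rotation as Ro
def plan(target,yaw=None,st=None):
    """prints total tool-frame shift and yaw turn about tool z from the measured pose"""
    st=st or r.sense(); R=Ro.from_euler('xyz',st['tcp_rot'],degrees=True)
    d=np.float64(target)-st['tool_pos']; t=R.inv().apply(d)
    print('pos',st['tool_pos'].round(1),'rpy',st['tcp_rot'].round(2),'shift_tool',t.round(1),'n50',np.linalg.norm(t)/50)
    if yaw is not None:
        for tag,y in(('',yaw),('  half turn',yaw+180)):
            w=(R.inv()*Ro.from_euler('xyz',[180,0,y],degrees=True)).as_rotvec(); print('turn'+tag,w.round(4),np.degrees(w).round(2))
E
python3 - <<'E'
from h import *
s=load('top0')
def z1(p,o,k): return [o[0]+p[0]/k-.5*0,o[1]+p[1]/k]
a=plane(s,[z1((121,190),(300,210),5),z1((279,130),(300,210),5)],116);print(a, np.degrees(np.arctan2(*(a[1]-a[0])[[1,0]])))
print(plane(s,[z1((201,160),(300,210),5)],120))
b=plane(s,[z1((110,168),(216,250),6.25),z1((290,218),(216,250),6.25)],52);print(b, np.degrees(np.arctan2(*(b[1]-b[0])[[1,0]])))
plan([540,60,330],94)
E
```

```text
[[550.7208602   67.09035462 116.        ]
 [570.63104686   9.66414651 116.        ]] -70.87810530025655
[[560.06084056  38.14048132 120.        ]]
[[508.79483424 244.48444896  52.        ]
 [491.82183603 188.74849386  52.        ]] -106.93680944198249
pos [191.8 568.1 230.5] rpy [-1.7992e+02 -1.0000e-02  1.6133e+02] shift_tool [-492.4 -370.1  -99. ] n50 12.47767159400664
turn [-1.3000e-03  7.0000e-04  1.1752e+00] [-8.000e-02  4.000e-02  6.733e+01]
turn  half turn [-8.0000e-04 -1.5000e-03 -1.9664e+00] [-5.0000e-02 -8.0000e-02 -1.1267e+02]
```

Call:
carry_out:
  increments:
    - [[0,0,-0.04],[0,0,0],0]
    - [[0,0,-0.04],[0,0,0],0]
    - [[-0.03,-0.02,-0.02],[0,0,0],0]
    - [[-0.038,-0.029,0],[0,0,0],0]
    - [[-0.038,-0.029,0],[0,0,0],0]
    - [[-0.038,-0.029,0],[0,0,0],0]
    - [[-0.038,-0.029,0],[0,0,0],0]
    - [[-0.038,-0.029,0],[0,0,0],0]
    - [[-0.038,-0.029,0],[0,0,0],0]
    - [[-0.038,-0.029,0],[0,0,0],0]
    - [[-0.038,-0.029,0],[0,0,0],0]
    - [[-0.038,-0.029,0],[0,0,0],0]

```text
time: 1.35
tool_pos: [459.1, 172.1, 331.1]
tcp_rot: [-179.5, -0.0, 162.0]
ft_force: [0.7, 1.0, -0.0]
finger_gap: 85.5
```

```bash
python3 - <<'E'
from h import *
plan([540,60,330],94); print(r.sense()['joint_pos'])
E
```

```text
pos [459.1 172.1 331.1] rpy [-1.7954e+02 -3.0000e-02  1.6199e+02] shift_tool [-111.6  -81.6    1.7] n50 2.764729055908098
turn [-0.0074  0.0043  1.1866] [-0.42  0.25 67.99]
turn  half turn [-0.0048 -0.0082 -1.955 ] [  -0.27   -0.47 -112.01]
[ 14.83137723 -10.45377543  92.57282552  -0.37331021  98.15737781
 -57.20707661]
```

```bash
python3 - <<'E'
from h import *
s=snap('wrist','w1')
E
```

```text
(no output)
```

View pics/w1.png

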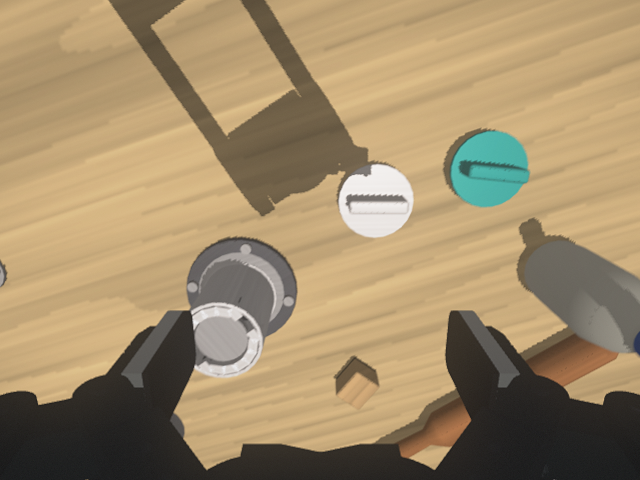

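The wrist view shows the aluminium cap at (376,200) with its bar roughly horizontal, and the barrel mouth at (227,340). I'll move on so that the barrel sits ahead of the fingers.

```bash
python3 - <<'E'
from h import *
plan([560,-30,290],109)
E
```

```text
pos [462.5 165.9 330.7] rpy [-1.7934e+02  1.2000e-01  1.6169e+02] shift_tool [-154.  -154.9   42.8] n50 4.451168261182075
turn [-0.0098  0.0072  0.9196] [-0.56  0.42 52.69]
turn  half turn [-0.0087 -0.0117 -2.222 ] [  -0.5    -0.67 -127.31]
```

Call:
carry_out:
  increments:
    - [[-0.031,-0.031,0.008],[0,0,0],0]
    - [[-0.031,-0.031,0.008],[0,0,0],0]
    - [[-0.031,-0.031,0.008],[0,0,0],0]
    - [[-0.031,-0.031,0.008],[0,0,0],0]
    - [[-0.031,-0.031,0.008],[0,0,0],0]
    - [[0,0,0],[-0.005,0.003,0.13],0]
    - [[0,0,0],[-0.005,0.003,0.13],0]
    - [[0,0,0],[0,0,0.13],0]
    - [[0,0,0],[0,0,0.13],0]
    - [[0,0,0],[0,0,0.13],0]
    - [[0,0,0],[0,0,0.13],0]
    - [[0,0,0],[0,0,0.13],0]

```text
time: 2.6
tool_pos: [561.0, -38.0, 285.7]
tcp_rot: [-179.4, -0.4, 107.2]
ft_force: [-0.0, 0.3, -0.1]
finger_gap: 85.5
```

```bash
python3 - <<'E'
from h import *
s=snap('wrist','w2'); plan([560,-30,290],109)
E
```

```text
pos [560.9 -38.  285.6] rpy [-179.38   -0.36  106.76] shift_tool [ 7.9  1.4 -4.3] n50 0.182974530632439
turn [-0.0106 -0.0065 -0.039 ] [-0.61 -0.37 -2.24]
turn  half turn [-0.01    0.0165  3.1025] [ -0.57   0.95 177.76]
```

View pics/w2.png

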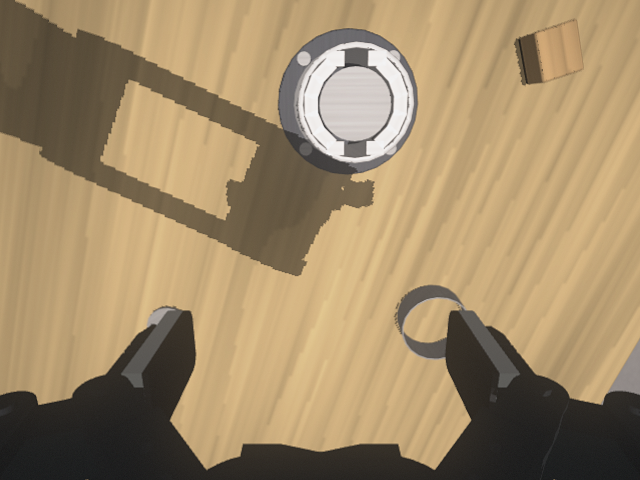

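The barrel mouth is at (355,102), with the slots directly above and below it in the image at about (355,58) and (354,147).

```bash
python3 - <<'E'
from h import *
s=load('w2'); im=s['image']; x0,y0=270,20
c=im[y0:180,x0:430]; cv2.imwrite('pics/z3.png',cv2.resize(c,(640,640),interpolation=cv2.INTER_CUBIC)[:600])
g=c.min(2); m=(g>205).astype(np.uint8)
ys,xs=np.nonzero(m); print(len(xs))
p=plane(s,np.c_[xs+x0,ys+y0],120); 
cc=cv2.minEnclosingCircle(np.float32(p[:,:2])); print('encl',cc)
for it in range(3):
    q=p[:,:2]-cc[0]; rr=np.hypot(*q.T); print(np.percentile(rr,[0,1,5,50,95,99,100]).round(1)); break
q=p[:,:2]-cc[0];a=np.degrees(np.arctan2(q[:,1],q[:,0]))
rr=np.hypot(*q.T); k=(rr>27.5)&(rr<35)
h,e=np.histogram(a[k],90,(-180,180)); print([(int(e[i]),int(h[i])) for i in range(90)])
E
```

```text
4947
encl ((559.8675537109375, 40.89317321777344), 39.18039321899414)
[ 2.  12.8 21.7 32.6 38.4 38.9 39.2]
[(-180, 37), (-176, 36), (-172, 38), (-168, 35), (-164, 40), (-160, 34), (-156, 35), (-152, 37), (-148, 34), (-144, 37), (-140, 36), (-136, 33), (-132, 36), (-128, 34), (-124, 34), (-120, 35), (-116, 33), (-112, 35), (-108, 33), (-104, 32), (-100, 33), (-96, 34), (-92, 32), (-88, 9), (-84, 0), (-80, 0), (-76, 0), (-72, 0), (-68, 0), (-64, 0), (-60, 10), (-56, 33), (-52, 34), (-48, 35), (-44, 32), (-40, 33), (-36, 35), (-32, 35), (-28, 31), (-24, 35), (-20, 37), (-16, 35), (-12, 34), (-8, 37), (-4, 34), (0, 37), (4, 36), (8, 36), (12, 39), (16, 35), (20, 36), (24, 37), (28, 37), (32, 38), (36, 35), (40, 38), (44, 38), (48, 39), (52, 39), (56, 36), (60, 40), (64, 39), (68, 40), (72, 41), (76, 37), (80, 41), (84, 41), (88, 38), (92, 8), (96, 0), (100, 0), (104, 0), (108, 0), (112, 0), (116, 0), (120, 10), (124, 37), (128, 40), (132, 39), (136, 39), (140, 39), (144, 40), (148, 38), (152, 36), (156, 40), (160, 39), (164, 39), (168, 37), (172, 38), (176, 38)]
```

View pics/z3.png

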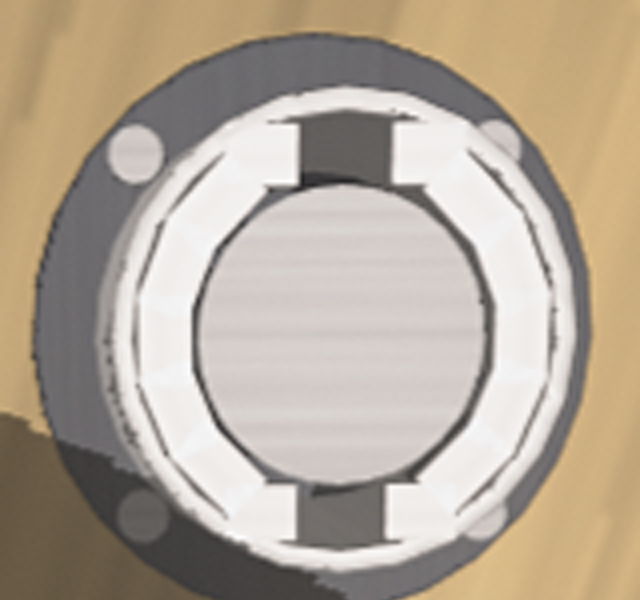

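```bash
python3 - <<'E'
from h import *
plan([467,-308,180],107.9)
E
```

```text
pos [560.9 -38.  285.6] rpy [-179.38   -0.36  106.76] shift_tool [-232.1 -166.7  106. ] n50 6.095335727434843
turn [-0.0107 -0.0064 -0.0198] [-0.61 -0.36 -1.14]
turn  half turn [-0.0099  0.0167  3.1217] [ -0.57   0.96 178.86]
```

Call:
carry_out:
  increments:
    - [[-0.03,-0.021,0.006],[-0.004,-0.002,-0.007],0]
    - [[-0.033,-0.024,0.015],[-0.004,-0.002,-0.007],0]
    - [[-0.033,-0.024,0.015],[-0.003,-0.002,-0.006],0]
    - [[-0.034,-0.024,0.015],[0,0,0],0]
    - [[-0.034,-0.024,0.015],[0,0,0],0]
    - [[-0.034,-0.024,0.015],[0,0,0],0]
    - [[-0.03,-0.024,0.015],[0,0,0],0]
    - [[0,0,0.01],[0,0,0],0]

```text
time: 3.45
tool_pos: [473.4, -311.9, 176.3]
tcp_rot: [179.8, 0.1, 109.6]
ft_force: [0.3, 0.0, -0.7]
finger_gap: 85.1
```

```bash
python3 - <<'E'
from h import *
s=snap('wrist','w3'); plan([467,-308,180],107.9)
E
```

```text
pos [ 473.4 -309.5  174.4] rpy [ 1.7982e+02 -1.1000e-01  1.0961e+02] shift_tool [ 3.6 -5.5 -5.6] n50 0.17334173124580665
turn [ 0.0032 -0.002   0.0298] [ 0.18 -0.11  1.71]
turn  half turn [ 3.1000e-03  4.9000e-03 -3.1118e+00] [   0.18    0.28 -178.29]
```

View pics/w3.png

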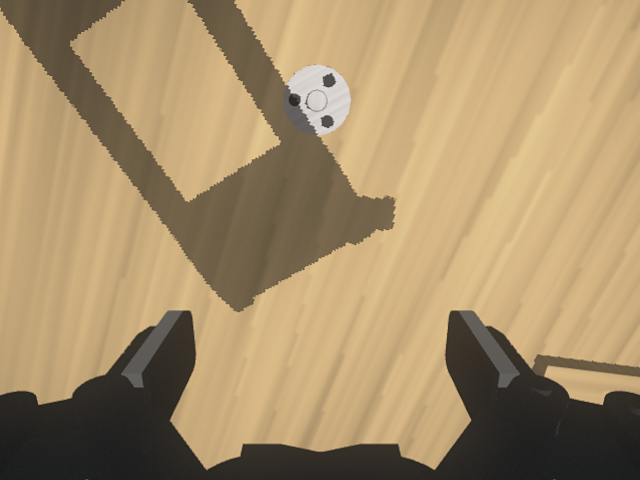

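The die is at (317,100), with its stud top concentric with the disc. Part of it is in the gripper's shadow.

```bash
python3 - <<'E'
from h import *
s=load('w3'); im=s['image']
hsv=cv2.cvtColor(im,cv2.COLOR_BGR2HSV)
m=np.zeros(im.shape[:2],np.uint8); m[50:150,265:370]=(hsv[50:150,265:370,1]<45)
cs=cv2.findContours(m,cv2.RETR_EXTERNAL,cv2.CHAIN_APPROX_NONE)[0]; c=max(cs,key=cv2.contourArea)
print(cv2.contourArea(c),cv2.fitEllipse(c),cv2.boundingRect(c))
p=plane(s,c.reshape(-1,2),5); print('die',cv2.minEnclosingCircle(np.float32(p[:,:2])))
print('stud',plane(s,[[317,100]],21))
cv2.imwrite('pics/z4.png',cv2.resize(im[50:150,267:367],(600,600),interpolation=cv2.INTER_CUBIC))
E
```

```text
3587.5 ((316.64251708984375, 99.49440002441406), (65.97364044189453, 69.26203918457031), 177.86630249023438) (284, 65, 67, 70)
die ((445.9324951171875, -240.08355712890625), 23.36528205871582)
stud [[ 446.13936109 -239.83516302   21.        ]]
```

View pics/z4.png

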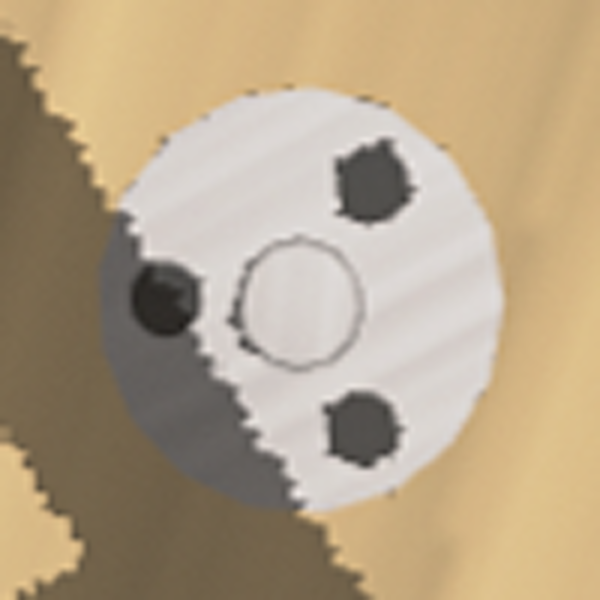

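```bash
python3 - <<'E'
from h import *
plan([446,-240,60],107.9)
E
```

```text
pos [ 473.4 -309.5  174.4] rpy [ 1.7982e+02 -1.1000e-01  1.0961e+02] shift_tool [ 74.5  -2.9 114.5] n50 2.7329445674824853
turn [ 0.0032 -0.002   0.0298] [ 0.18 -0.11  1.71]
turn  half turn [ 3.1000e-03  4.9000e-03 -3.1118e+00] [   0.18    0.28 -178.29]
```

Call:
carry_out:
  increments:
    - [[0.025,-0.001,0.025],[0.001,0,0.01],0.3]
    - [[0.025,-0.001,0.03],[0.001,-0.001,0.01],0.3]
    - [[0.02,-0.001,0.03],[0.001,-0.001,0.01],0.3]
    - [[0.005,0,0.02],[0,0,0],0.3]
    - [[0,0,0.005],[0,0,0],0.3]
    - [[0,0,0],[0,0,0],0.3]

```text
time: 4.1
tool_pos: [447.8, -232.3, 62.5]
tcp_rot: [179.9, -0.0, 108.6]
ft_force: [0.7, -0.1, 0.3]
finger_gap: 59.7
```

```bash
python3 - <<'E'
from h import *
plan([446,-240,10],107.9); print(r.sense()['ft_force'])
E
```

```text
pos [ 447.8 -232.3   62.5] rpy [ 1.7987e+02 -2.0000e-02  1.0855e+02] shift_tool [-6.8 -4.2 52.5] n50 1.061851618719728
turn [ 0.0023 -0.0003  0.0114] [ 0.13 -0.02  0.65]
turn  half turn [ 5.0000e-04  3.6000e-03 -3.1302e+00] [ 3.0000e-02  2.1000e-01 -1.7934e+02]
[ 0.65568091 -0.05532765  0.32691504]
```

Call:
carry_out:
  increments:
    - [[-0.006,-0.004,0.012],[0.002,0,0.011],0.4]
    - [[0,0,0.013],[0,0,0],0.4]
    - [[0,0,0.008],[0,0,0],0.4]
    - [[0,0,0],[0,0,0],0.4]

```text
time: 4.5
tool_pos: [449.1, -242.1, 30.6]
tcp_rot: [179.8, 0.3, 107.9]
ft_force: [1.0, 0.2, -0.5]
finger_gap: 50.9
```

```bash
python3 - <<'E'
from h import *
plan([446,-240,10],107.9); print(r.sense()['ft_force'],r.sense()['qd'])
s=snap('wrist','w4')
E
```

```text
pos [ 449.1 -242.1   30.6] rpy [179.77   0.26 107.94] shift_tool [ 3.  -2.4 20.6] n50 0.4187551174617527
turn [0.004  0.0046 0.0007] [0.23 0.26 0.04]
turn  half turn [-0.0072  0.0063 -3.1409] [  -0.42    0.36 -179.96]
[ 1.03628463  0.23352276 -0.51844149] [-0.28884242  0.01125313 -0.88474846  0.01079577  0.2150309  -0.04363539]
```

View pics/w4.png

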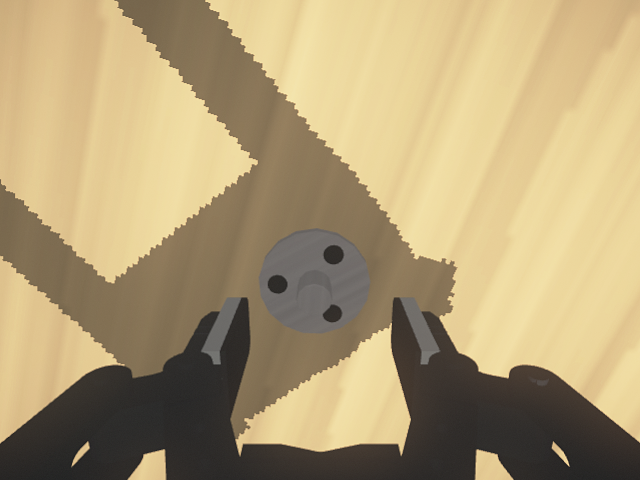

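The stud sits between the fingers at about (314,285). I'll make the last correction and descend.

Call:
carry_out:
  increments:
    - [[0.003,-0.0024,0.004],[0.004,0.0046,0],0.4]
    - [[0,0,0.008],[0,0,0],0.4]
    - [[0,0,0],[0,0,0],0.4]

```text
time: 4.85
tool_pos: [446.4, -240.6, 19.0]
tcp_rot: [180.0, 0.1, 107.9]
ft_force: [-0.1, -0.1, -0.3]
finger_gap: 51.2
```

```bash
python3 - <<'E'
from h import *
plan([446,-240,10],107.9); print(r.sense()['ft_force'])
s=snap('wrist','w5'); t=r.sense()['tool_pos']; im=s['image'].copy()
for P in (t,[446,-240,21],[446,-240,6]): print(proj(s,P)); cv2.circle(im,tuple(int(v) for v in proj(s,P)[0].round()),3,(0,0,255),-1)
cv2.imwrite('pics/w5m.png',im)
E
```

```text
pos [ 446.4 -240.6   19. ] rpy [1.7995e+02 7.0000e-02 1.0791e+02] shift_tool [ 0.7 -0.2  9. ] n50 0.1815257855317984
turn [0.0008 0.0011 0.0002] [0.05 0.07 0.01]
turn  half turn [-1.8000e-03  1.3000e-03 -3.1414e+00] [-1.0000e-01  8.0000e-02 -1.7999e+02]
[-0.086973   -0.13279334 -0.30834017]
[[320.83067127 319.73770832]]
[[319.60314328 319.15918246]]
[[319.63976825 300.87991929]]
```

View pics/w5m.png

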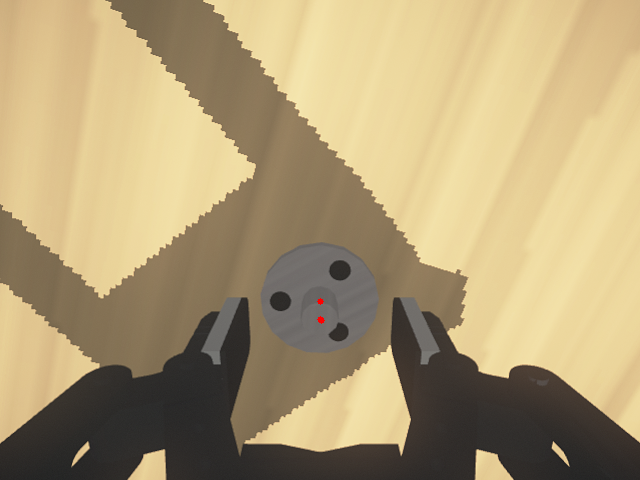

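Call:
carry_out:
  increments:
    - [[0.0005,0,0.005],[0,0,0],0.5]
    - [[0,0,0.004],[0,0,0],0.7]
    - [[0,0,0],[0,0,0],1]
    - [[0,0,0],[0,0,0],1]
    - [[0,0,0],[0,0,0],1]
    - [[0,0,0],[0,0,0],1]
    - [[0,0,0],[0,0,0],1]
  newtons: 40

```text
time: 5.6
tool_pos: [447.0, -240.5, 10.5]
tcp_rot: [179.9, 0.1, 107.9]
ft_force: [0.7, 0.1, -0.8]
finger_gap: 11.5
```

```bash
python3 - <<'E'
from h import *
plan([446,-240,10],107.9); s=r.sense();print(s['ft_force'],s['finger_gap'])
E
```

```text
pos [ 447.  -240.5   10.5] rpy [1.7990e+02 1.4000e-01 1.0792e+02] shift_tool [ 0.8 -0.8  0.5] n50 0.02475827949782548
turn [0.0018 0.0024 0.0004] [0.1  0.14 0.03]
turn  half turn [-3.8000e-03  2.8000e-03 -3.1412e+00] [-2.2000e-01  1.6000e-01 -1.7997e+02]
[ 0.66287421  0.10464997 -0.84269101] 11.514462863704397
```

Call:
carry_out:
  increments:
    - [[0,0,-0.01],[0,0,0],1]
    - [[0,0,-0.03],[0,0,0],1]
    - [[0,0,-0.04],[0,0,0],1]
    - [[0,0,-0.04],[0,0,0],1]
    - [[0,0,-0.02],[0,0,0],1]
    - [[0,0,0],[0,0,0],1]

```text
time: 6.2
tool_pos: [445.0, -239.2, 157.0]
tcp_rot: [-180.0, -0.0, 107.9]
ft_force: [-0.5, -0.3, -1.4]
finger_gap: 11.7
```

```bash
python3 - <<'E'
from h import *
s=snap('wrist','w6'); plan([560,40.9,190],107.9); s=r.sense();print(s['ft_force'],s['finger_gap'])
E
```

```text
pos [ 444.7 -238.9  155.6] rpy [-1.7994e+02 -7.0000e-02  1.0792e+02] shift_tool [230.8 195.8 -34.3] n50 6.0917209661766085
turn [-0.001  -0.0012  0.0004] [-0.06 -0.07  0.02]
turn  half turn [ 1.9000e-03 -1.6000e-03 -3.1412e+00] [ 1.1000e-01 -9.0000e-02 -1.7998e+02]
[ 0.38910011  0.27366598 -0.38025587] 11.73309014103547
```

View pics/w6.png

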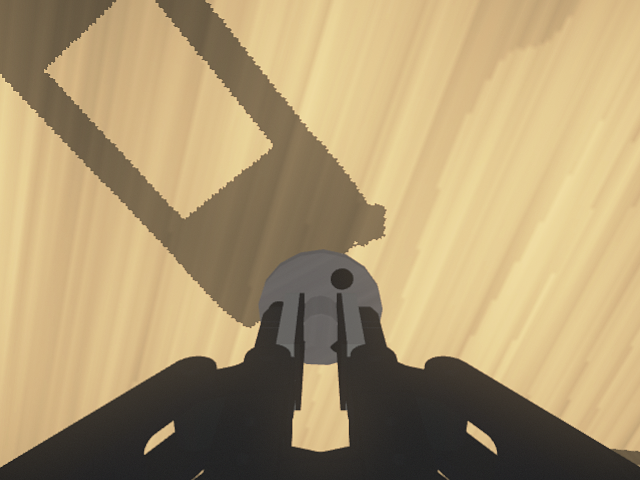

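The die is held level, with the disc spanning (259–381, 250–364). The disc centre gives its offset from the TCP.

```bash
python3 - <<'E'
from h import *
s=load('w6'); t=np.array([444.85,-239.05,156.]); d=plane(s,[[320,307]],t[2]-6); print(d-t)
e=plane(s,[[259,307],[381,307],[320,250.5],[320,364]],t[2]-6); print(np.linalg.norm(e[0]-e[1]),np.linalg.norm(e[2]-e[3]))
E
```

```text
[[-0.18705482  0.88598508 -6.        ]]
46.59194735154465 47.89864706144799
```

Call:
carry_out:
  increments:
    - [[0.033,0.028,-0.012],[0,0,0],1]
    - [[0.033,0.028,-0.012],[0,0,0],1]
    - [[0.033,0.028,-0.005],[0,0,0],1]
    - [[0.033,0.028,0],[0,0,0],1]
    - [[0.033,0.028,0],[0,0,0],1]
    - [[0.033,0.028,0],[0,0,0],1]
    - [[0.025,0.021,0],[0,0,0],1]
    - [[0,0,0],[0,0,0],1]

```text
time: 7.05
tool_pos: [552.9, 41.3, 170.3]
tcp_rot: [-179.0, -0.6, 107.6]
ft_force: [0.3, -0.9, -1.1]
finger_gap: 11.7
```

```bash
python3 - <<'E'
from h import *
plan([560,40.9,160],107.9)
E
```

```text
pos [552.9  41.3 170.3] rpy [-179.04   -0.57  107.55] shift_tool [-2.7  6.8 10.1] n50 0.2504141865684487
turn [-0.0167 -0.01   -0.006 ] [-0.96 -0.57 -0.34]
turn  half turn [-0.0157  0.0263  3.1355] [ -0.9    1.5  179.65]
```

Call:
carry_out:
  increments:
    - [[-0.003,0.0068,0.004],[-0.0167,-0.01,-0.006],1]
    - [[0,0,0.004],[0,0,0],1]
    - [[0,0,0],[0,0,0],1]

```text
time: 7.35
tool_pos: [558.0, 39.9, 156.6]
tcp_rot: [-179.7, -0.0, 108.0]
ft_force: [-0.5, 0.6, -1.5]
finger_gap: 11.4
```

```bash
python3 - <<'E'
from h import *
plan([560,40.2,135],107.9);print(r.sense()['ft_force'])
s=snap('wrist','w7'); s=snap('top','t7')
cv2.imwrite('pics/t7z.png',cv2.resize(s['image'][200:290,295:385],(540,540),interpolation=cv2.INTER_CUBIC))
E
```

```text
pos [558.   39.9 156.6] rpy [-1.7967e+02 -4.0000e-02  1.0799e+02] shift_tool [-0.3  2.1 21.6] n50 0.43350945416410086
turn [-0.0057 -0.0006  0.0016] [-0.33 -0.04  0.09]
turn  half turn [ 1.00e-03 -8.90e-03 -3.14e+00] [ 6.0000e-02 -5.1000e-01 -1.7991e+02]
[-0.51103058  0.63816173 -1.50601242]
```

View pics/w7.png

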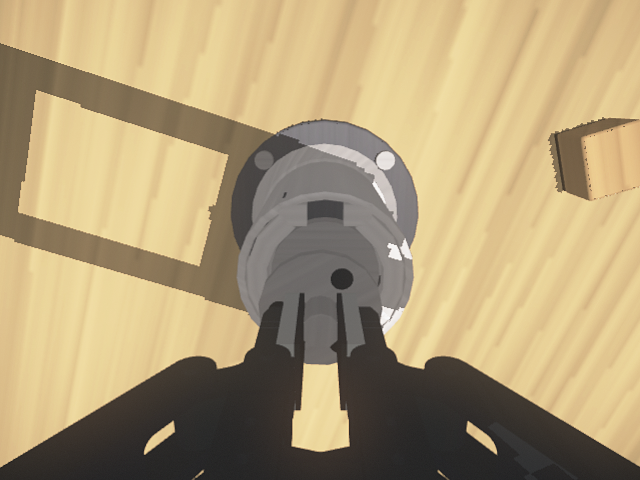

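The held die (centre column 320) is about 5 px left of the slot centre (325), matching the 2 mm correction. Now descend gently.

Call:
carry_out:
  increments:
    - [[0,0.0021,0.006],[-0.0057,0,0],1]
    - [[0,0,0.006],[0,0,0],1]
    - [[0,0,0],[0,0,0],1]

```text
time: 7.75
tool_pos: [560.8, 38.6, 145.3]
tcp_rot: [179.8, 0.0, 107.8]
ft_force: [0.8, -0.2, -1.2]
finger_gap: 11.3
```

```bash
python3 - <<'E'
from h import *
plan([560,40.2,126],107.9);print(r.sense()['ft_force'])
E
```

```text
pos [560.8  38.6 145.3] rpy [1.7984e+02 1.0000e-02 1.0780e+02] shift_tool [ 1.7 -0.4 19.3] n50 0.3867045166317592
turn [ 0.0029  0.0002 -0.0017] [ 0.16  0.01 -0.1 ]
turn  half turn [ 4.0000e-04 -4.5000e-03  3.1399e+00] [ 2.000e-02 -2.600e-01  1.799e+02]
[ 0.80561948 -0.2366091  -1.20939552]
```

Call:
carry_out:
  increments:
    - [[0.0017,-0.0004,0.005],[0.003,0,-0.002],1]
    - [[0,0,0.005],[0,0,0],1]
    - [[0,0,0],[0,0,0],1]

```text
time: 8.05
tool_pos: [559.8, 40.0, 134.4]
tcp_rot: [-180.0, 0.0, 107.9]
ft_force: [0.0, 0.9, -1.6]
finger_gap: 11.4
```

```bash
python3 - <<'E'
from h import *
plan([560,40.2,125],107.9);print(r.sense()['ft_force'],r.sense()['wrist_torque'])
E
```

```text
pos [559.8  40.  134.4] rpy [-1.7998e+02  2.0000e-02  1.0790e+02] shift_tool [0.2 0.2 9.4] n50 0.18908256353083336
turn [-0.0003  0.0003 -0.0001] [-0.02  0.02 -0.  ]
turn  half turn [4.0000e-04 5.0000e-04 3.1415e+00] [2.0e-02 3.0e-02 1.8e+02]
[ 0.04300142  0.86384728 -1.64102897] [-0.01392966 -0.01443102 -0.03563118]
```

Call:
carry_out:
  increments:
    - [[0,0,0.003],[0,0,0],1]
    - [[0,0,0.003],[0,0,0],1]
    - [[0,0,0],[0,0,0],1]

```text
time: 8.35
tool_pos: [559.8, 40.1, 127.9]
tcp_rot: [-180.0, 0.0, 107.9]
ft_force: [0.6, -1.6, -1.7]
finger_gap: 11.7
```

```bash
python3 - <<'E'
from h import *
plan([560,40.2,125],107.9);print(r.sense()['ft_force'],r.sense()['wrist_torque'])
E
```

```text
pos [559.8  40.1 127.9] rpy [-1.7998e+02  2.0000e-02  1.0792e+02] shift_tool [0.  0.2 2.9] n50 0.05832168836766907
turn [-0.0004  0.0003  0.0003] [-0.02  0.02  0.02]
turn  half turn [-4.0000e-04 -6.0000e-04 -3.1413e+00] [-2.0000e-02 -3.0000e-02 -1.7998e+02]
[ 0.64291412 -1.57169158 -1.69720749] [-0.00391813 -0.00647493  0.03383929]
```

Die already 2.6 mm below the rim without touching. Continue to the plate.

Call:
carry_out:
  increments:
    - [[0,0,0.0025],[0,0,0],1]
    - [[0,0,0.001],[0,0,0],1]
    - [[0,0,0.001],[0,0,0],1]

```text
time: 8.65
tool_pos: [560.1, 40.2, 123.7]
tcp_rot: [180.0, 0.0, 107.9]
ft_force: [-2.0, -0.4, 2.6]
finger_gap: 11.4
```

```bash
python3 - <<'E'
from h import *
plan([560,40.2,124],107.9);print(r.sense()['ft_force'],r.sense()['wrist_torque'])
E
```

```text
pos [560.1  40.2 123.7] rpy [1.7999e+02 3.0000e-02 1.0793e+02] shift_tool [ 0.  -0.1 -0.3] n50 0.005549282035276282
turn [0.0001 0.0004 0.0005] [0.01 0.03 0.03]
turn  half turn [-7.0000e-04  2.0000e-04 -3.1411e+00] [-4.0000e-02  1.0000e-02 -1.7997e+02]
[-1.95308618 -0.35964392  2.60652504] [-0.01802442  0.28866915 -0.01688963]
```

Call:
carry_out:
  increments:
    - [[0,0,0],[0,0,0],0.6]
    - [[0,0,0],[0,0,0],0.6]
    - [[0,0,0],[0,0,0],0.6]
    - [[0,0,-0.01],[0,0,0],0.5]
    - [[0,0,-0.03],[0,0,0],0.5]
    - [[0,0,-0.04],[0,0,0],0.3]
    - [[0,0,-0.04],[0,0,0],0.0]
    - [[-0.02,0,-0.02],[0,0,0],0]
    - [[-0.02,0,-0.005],[0,0,0],0]
    - [[-0.02,0,0],[0,0,0],0]
    - [[0,0,0],[0,0,0],0]

```text
time: 9.75
tool_pos: [579.5, -18.1, 281.9]
tcp_rot: [179.7, 0.2, 108.0]
ft_force: [-1.1, 1.3, -0.4]
finger_gap: 85.5
```

```bash
python3 - <<'E'
from h import *
s=snap('wrist','w8'); plan([500,218,260],73)
t=snap('top','t8')
cv2.imwrite('pics/t8z.png',cv2.resize(t['image'][200:290,295:385],(540,540),interpolation=cv2.INTER_CUBIC))
E
```

```text
pos [579.4 -17.  282.1] rpy [1.7964e+02 1.7000e-01 1.0806e+02] shift_tool [248.1  -2.8  21.4] n50 4.980663066179782
turn [0.0071 0.0009 0.6119] [ 0.41  0.05 35.06]
turn  half turn [-1.2000e-03  9.2000e-03 -2.5296e+00] [-7.0000e-02  5.3000e-01 -1.4494e+02]
```

View pics/w8.png

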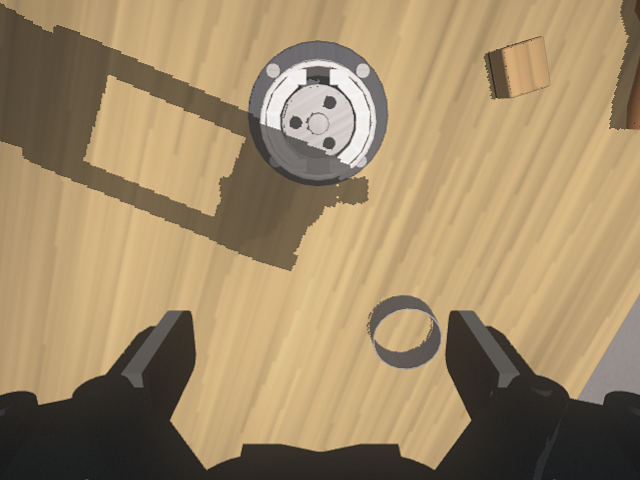

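The die lies flat in the mouth at (318,122), stud up, and nothing else moved. Next I'll look at the cap with the fingers aligned to its bar.

```bash
python3 - <<'E'
from h import *
plan([478,146,210],73)
E
```

```text
pos [579.  -16.2 281.4] rpy [1.7968e+02 1.3000e-01 1.0810e+02] shift_tool [185.7 -46.   70.7] n50 4.079340324060246
turn [6.000e-03 4.000e-04 6.126e-01] [3.50e-01 2.00e-02 3.51e+01]
turn  half turn [-6.000e-04  7.900e-03 -2.529e+00] [-3.000e-02  4.500e-01 -1.449e+02]
```

Call:
carry_out:
  increments:
    - [[0.036,-0.009,0],[0.006,0,0],0]
    - [[0.036,-0.009,0],[0,0,0],0]
    - [[0.036,-0.009,0.01],[0,0,0],0]
    - [[0.036,-0.009,0.02],[0,0,0],0]
    - [[0.03,-0.008,0.02],[0,0,0],0]
    - [[0,0,0.01],[0,0,0.12],0]
    - [[0,0,0],[0,0,0.12],0]
    - [[0,0,0],[0,0,0.12],0]
    - [[0,0,0],[0,0,0.12],0]
    - [[0,0,0],[0,0,0.12],0]
    - [[0,0,0],[0,0,0],0]

```text
time: 10.95
tool_pos: [470.3, 150.2, 215.6]
tcp_rot: [-179.5, 0.1, 73.0]
ft_force: [-0.8, 0.6, 1.0]
finger_gap: 85.6
```

```bash
python3 - <<'E'
from h import *
s=snap('wrist','w9'); plan([478,146,190],73)
E
```

```text
pos [470.3 150.2 215.6] rpy [-1.7951e+02  1.0000e-01  7.3190e+01] shift_tool [-1.7  8.8 25.6] n50 0.5413511286933134
turn [-0.0086  0.0018  0.0032] [-0.49  0.1   0.19]
turn  half turn [-2.9000e-03 -1.3400e-02 -3.1383e+00] [-1.6000e-01 -7.7000e-01 -1.7981e+02]
```

View pics/w9.png

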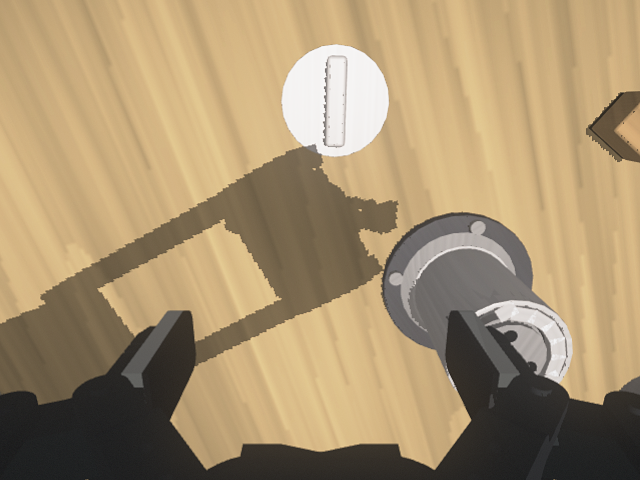

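The cap is at (335,100), with its bar almost vertical in the image.

```bash
python3 - <<'E'
from h import *
s=load('w9'); im=s['image']
hsv=cv2.cvtColor(im,cv2.COLOR_BGR2HSV)
m=np.zeros(im.shape[:2],np.uint8); R=(slice(30,170),slice(265,410)); m[R]=(hsv[R][...,1]<40)&(hsv[R][...,2]>150)
c=max(cv2.findContours(m,cv2.RETR_EXTERNAL,cv2.CHAIN_APPROX_NONE)[0],key=cv2.contourArea)
p=plane(s,c.reshape(-1,2),23); print('cap',cv2.minEnclosingCircle(np.float32(p[:,:2])))
g=cv2.resize(im[40:160,275:395],(600,600),interpolation=cv2.INTER_CUBIC); cv2.imwrite('pics/z5.png',g)
E
```

```text
cap ((500.5399475097656, 219.58201599121094), 39.8127326965332)
```

View pics/z5.png

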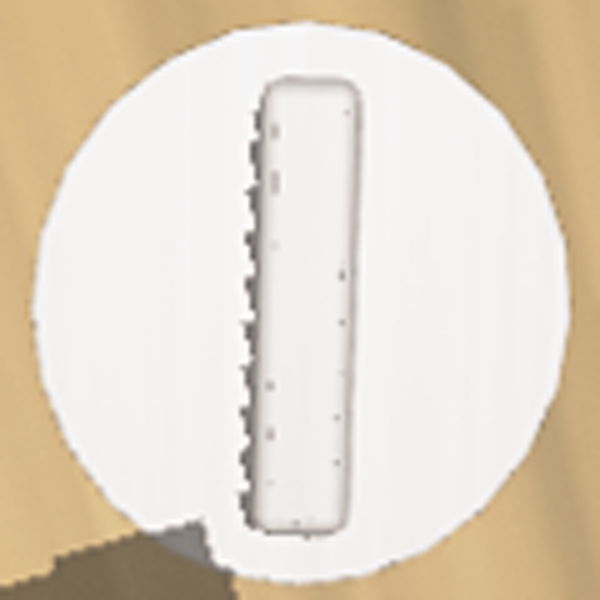

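```bash
python3 - <<'E'
from h import *
s=load('w9'); f=lambda x,y:[275+x/5-.4,40+y/5-.4]
p=plane(s,[f(313,76),f(301,533),f(265,95),f(254,510),f(361,95),f(349,510)],52)
for i in (0,2,4): d=p[i]-p[i+1]; print(p[i:i+2].mean(0).round(1),np.hypot(*d[:2]),np.degrees(np.arctan2(d[1],d[0])))
print(np.linalg.norm(p[2]-p[4]))
plan([500.5,219.6,100],71.7)
E
```

```text
[500.9 219.8  52. ] 59.08137525519165 71.9494181195348
[494.8 222.1  52. ] 53.63298689393784 71.55843526511569
[507.2 218.3  52. ] 53.60088751345553 72.16911908878447
12.638410367076368
pos [470.3 150.2 215.6] rpy [-1.7951e+02  1.0000e-01  7.3190e+01] shift_tool [ 75.4   9.8 115.4] n50 2.76386233166503
turn [-0.0085  0.0019  0.0259] [-0.49  0.11  1.49]
turn  half turn [-3.0000e-03 -1.3300e-02 -3.1156e+00] [-1.7000e-01 -7.6000e-01 -1.7851e+02]
```

Call:
carry_out:
  increments:
    - [[0.025,0.003,0.025],[-0.004,0.001,0.012],0.2]
    - [[0.025,0.003,0.03],[-0.004,0,0.011],0.3]
    - [[0.02,0.003,0.03],[0,0,0],0.4]
    - [[0,0,0.015],[0,0,0],0.4]
    - [[0,0,0],[0,0,0],0.4]
    - [[0,0,0],[0,0,0],0.4]

```text
time: 11.6
tool_pos: [499.9, 218.8, 114.2]
tcp_rot: [179.9, -0.1, 73.2]
ft_force: [0.2, 0.4, -0.6]
finger_gap: 51.7
```

```bash
python3 - <<'E'
from h import *
plan([500.7,219.7,60],71.9);print(r.sense()['ft_force'])
E
```

```text
pos [499.9 218.8 114.2] rpy [ 1.7987e+02 -5.0000e-02  7.3160e+01] shift_tool [ 1.1  0.3 54.2] n50 1.0840600716484
turn [ 0.0023 -0.0009  0.022 ] [ 0.13 -0.05  1.26]
turn  half turn [ 1.5000e-03  3.5000e-03 -3.1196e+00] [ 8.0000e-02  2.0000e-01 -1.7874e+02]
[ 0.22604232  0.42004065 -0.60719891]
```

Call:
carry_out:
  increments:
    - [[0.001,0,0.015],[0.002,-0.001,0.022],0.4]
    - [[0,0,0.02],[0,0,0],0.4]
    - [[0,0,0.015],[0,0,0],0.4]
    - [[0,0,0],[0,0,0],0.4]
    - [[0,0,0],[0,0,0],0.4]

```text
time: 12.1
tool_pos: [502.9, 219.8, 65.5]
tcp_rot: [179.7, -0.2, 71.8]
ft_force: [0.6, -0.2, 0.3]
finger_gap: 51.2
```

```bash
python3 - <<'E'
from h import *
plan([500.7,219.7,29],71.9);print(r.sense()['ft_force'])
s=snap('wrist','w10')
E
```

```text
pos [502.9 219.8  65.5] rpy [179.68  -0.23  71.78] shift_tool [-0.9 -2.3 36.5] n50 0.732160025398721
turn [ 0.0055 -0.004  -0.0021] [ 0.32 -0.23 -0.12]
turn  half turn [-0.0062 -0.0087  3.1395] [ -0.36  -0.5  179.88]
[ 0.63933395 -0.21278547  0.293609  ]
```

View pics/w10.png

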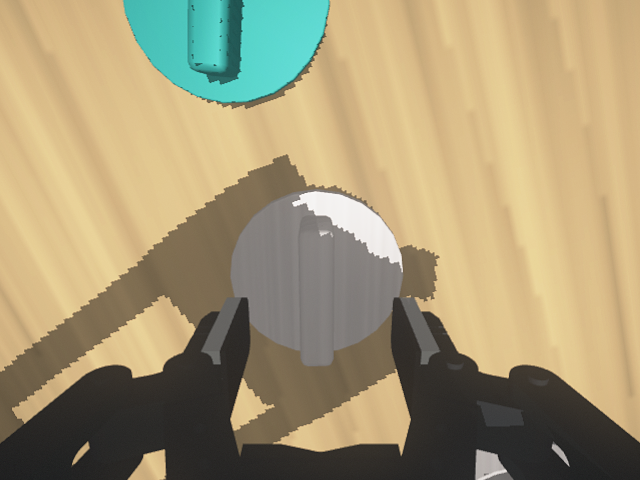

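The bar is between the fingers at column 316, parallel to them and about 2 mm off centre. The commanded correction covers that.

Call:
carry_out:
  increments:
    - [[-0.0009,-0.0023,0.01],[0.0055,-0.004,-0.002],0.4]
    - [[0,0,0.01],[0,0,0],0.4]
    - [[0,0,0.005],[0,0,0],0.4]
    - [[0,0,0],[0,0,0],0.4]

```text
time: 12.55
tool_pos: [501.5, 219.9, 40.3]
tcp_rot: [179.9, -0.1, 71.9]
ft_force: [1.1, 0.3, -0.2]
finger_gap: 51.1
```

```bash
python3 - <<'E'
from h import *
plan([500.7,219.7,29],71.9);print(r.sense()['ft_force'])
E
```

```text
pos [501.5 219.9  40.3] rpy [ 1.7989e+02 -7.0000e-02  7.1900e+01] shift_tool [-0.5 -0.7 11.3] n50 0.2268073570044397
turn [ 0.0019 -0.0013 -0.0001] [ 0.11 -0.07 -0.  ]
turn  half turn [-2.0000e-03 -3.0000e-03  3.1415e+00] [-1.2e-01 -1.7e-01  1.8e+02]
[ 1.07314631  0.26684333 -0.22606086]
```

Call:
carry_out:
  increments:
    - [[-0.0005,-0.0007,0.006],[0.002,-0.001,0],0.4]
    - [[0,0,0.004],[0,0,0],0.6]
    - [[0,0,0],[0,0,0],1]
    - [[0,0,0],[0,0,0],1]
    - [[0,0,0],[0,0,0],1]
    - [[0,0,0],[0,0,0],1]
    - [[0,0,0],[0,0,0],1]
  newtons: 90

```text
time: 13.25
tool_pos: [500.8, 219.8, 29.6]
tcp_rot: [-180.0, -0.0, 71.9]
ft_force: [-1.4, 0.6, -0.9]
finger_gap: 12.2
```

```bash
python3 - <<'E'
from h import *
plan([500.7,219.7,29],71.9);s=r.sense();print(s['ft_force'],s['finger_gap'])
E
```

```text
pos [500.8 219.8  29.6] rpy [-1.7999e+02 -2.0000e-02  7.1900e+01] shift_tool [-0.1 -0.1  0.6] n50 0.013217411930738443
turn [-0.0001 -0.0003  0.    ] [-0.01 -0.02  0.  ]
turn  half turn [ 5.0000e-04 -2.0000e-04 -3.1416e+00] [ 3.0e-02 -1.0e-02 -1.8e+02]
[-1.43421584  0.59734819 -0.93326274] 12.153950426230134
```

Call:
carry_out:
  increments:
    - [[0,0,-0.02],[0,0,0],1]
    - [[0,0,-0.035],[0,0,0],1]
    - [[0,0,-0.04],[0,0,0],1]
    - [[0,0,-0.04],[0,0,0],1]
    - [[0,0,-0.04],[0,0,0],1]
    - [[0,0,-0.01],[0,0,0],1]
    - [[0,0,0],[0,0,-0.125],1]
    - [[0,0,0],[0,0,-0.125],1]
    - [[0,0,0],[0,0,-0.125],1]
    - [[0,0,0],[0,0,-0.125],1]
    - [[0,0,0],[0,0,-0.12],1]
    - [[0,0,0],[0,0,0],1]

```text
time: 14.45
tool_pos: [493.5, 217.3, 207.2]
tcp_rot: [-178.8, -0.0, 108.8]
ft_force: [0.3, 0.3, -4.4]
finger_gap: 12.6
```

```bash
python3 - <<'E'
from h import *
plan([560,40.5,215],107.9);s=r.sense();print(s['ft_force'],s['finger_gap'],s['joint_pos'])
s=snap('wrist','w11')
E
```

```text
pos [493.5 217.3 207.2] rpy [-1.7877e+02 -3.0000e-02  1.0877e+02] shift_tool [-188.8    6.    -8.1] n50 3.78135693291686
turn [-0.0214 -0.0004  0.0151] [-1.23 -0.02  0.87]
turn  half turn [ 7.0000e-04 -3.3500e-02 -3.1263e+00] [ 4.0000e-02 -1.9200e+00 -1.7912e+02]
[ 0.31923303  0.25295922 -4.36041984] 12.581586104623959 [ 1.83018431e+01 -3.22601538e-02  9.56314495e+01  2.34933321e-02
  8.56281375e+01 -4.68016161e-01]
```

View pics/w11.png

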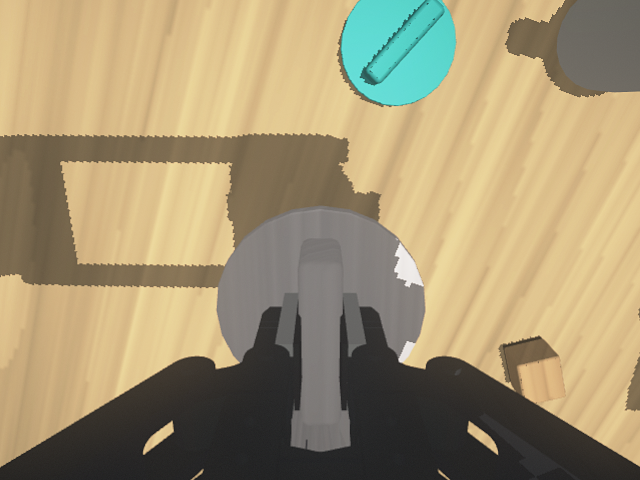

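The cap is held square, with its bar centred at column 320. I'll carry it over the barrel.

Call:
carry_out:
  increments:
    - [[-0.03,0.001,-0.006],[-0.011,0,0.008],1]
    - [[-0.036,0.001,-0.006],[-0.011,0,0.007],1]
    - [[-0.036,0.001,-0.003],[0,0,0],1]
    - [[-0.036,0.001,-0.003],[0,0,0],1]
    - [[-0.03,0.001,-0.002],[0,0,0],1]
    - [[-0.01,0,0],[0,0,0],1]
    - [[0,0,0],[0,0,0],1]
    - [[0,0,0],[0,0,0],1]

```text
time: 15.3
tool_pos: [549.7, 44.1, 219.0]
tcp_rot: [-179.4, -0.2, 106.1]
ft_force: [0.5, 0.6, -3.4]
finger_gap: 11.9
```

```bash
python3 - <<'E'
from h import *
plan([560,40.5,180],107.9);s=r.sense();print(s['ft_force'],s['finger_gap'])
E
```

```text
pos [549.7  44.1 219. ] rpy [-1.7944e+02 -1.7000e-01  1.0609e+02] shift_tool [-6.4  9.3 38.9] n50 0.8092584185214173
turn [-0.0096 -0.0032 -0.0315] [-0.55 -0.18 -1.81]
turn  half turn [-0.005  0.015  3.11 ] [ -0.28   0.86 178.19]
[ 0.50025424  0.63016693 -3.42483442] 11.898616485349597
```

Call:
carry_out:
  increments:
    - [[-0.006,0.009,0.01],[-0.01,-0.003,-0.031],1]
    - [[0,0,0.015],[0,0,0],1]
    - [[0,0,0],[0,0,0],1]
    - [[0,0,0],[0,0,0],1]

```text
time: 15.7
tool_pos: [558.0, 45.4, 191.3]
tcp_rot: [-179.9, -0.1, 107.9]
ft_force: [-0.0, -0.7, -4.2]
finger_gap: 12.1
```

```bash
python3 - <<'E'
from h import *
plan([560,40.7,160],107.9);s=r.sense();print(s['ft_force'],s['finger_gap'])
s=snap('wrist','w12'); t=snap('top','t12')
cv2.imwrite('pics/t12z.png',cv2.resize(t['image'][190:300,285:395],(550,550),interpolation=cv2.INTER_CUBIC))
s=snap('scene','s12'); cv2.imwrite('pics/s12z.png',cv2.resize(s['image'][180:300,240:360],(600,600),interpolation=cv2.INTER_CUBIC))
E
```

```text
pos [558.   45.4 191.3] rpy [-1.7989e+02 -1.5000e-01  1.0790e+02] shift_tool [-5.1  0.5 31.3] n50 0.6341072639263111
turn [-0.0019 -0.0026  0.    ] [-0.11 -0.15  0.  ]
turn  half turn [ 4.0000e-03 -3.0000e-03 -3.1416e+00] [ 2.3e-01 -1.7e-01 -1.8e+02]
[-4.04280067e-03 -7.01606779e-01 -4.15151091e+00] 12.06640702934116
```

View pics/w12.png

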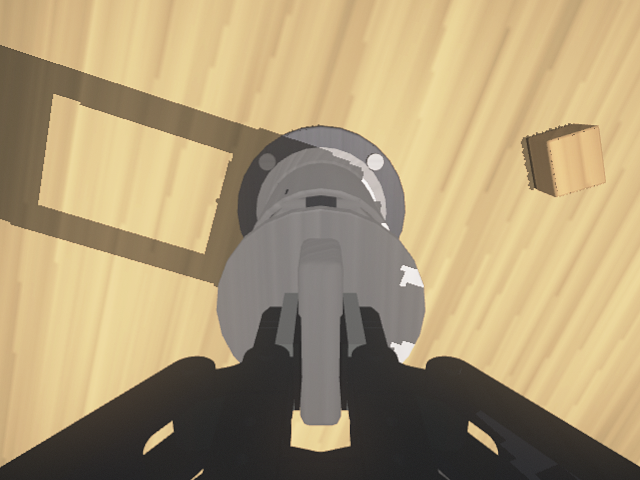

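View pics/s12z.png

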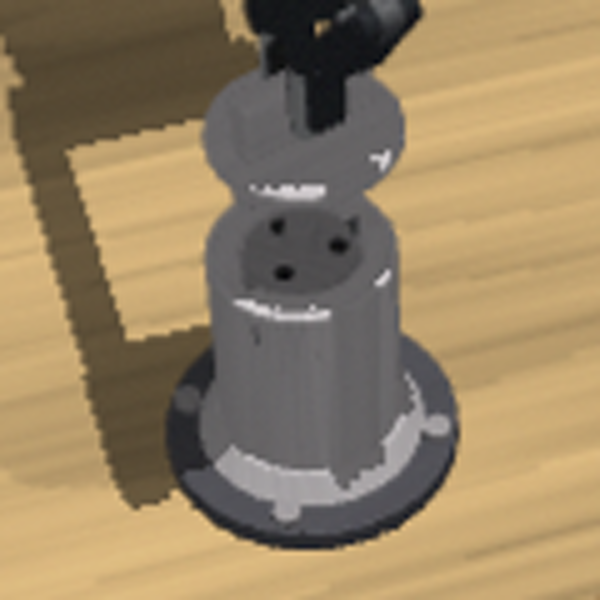

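The slot (column 321) and the bar (column 320) line up. The only correction left is 5 mm along tool x, then I descend.

Call:
carry_out:
  increments:
    - [[-0.005,0.0005,0.005],[-0.002,-0.0025,0],1]
    - [[0,0,0.01],[0,0,0],1]
    - [[0,0,0],[0,0,0],1]
    - [[0,0,0],[0,0,0],1]

```text
time: 16.25
tool_pos: [561.1, 39.9, 176.8]
tcp_rot: [179.8, 0.1, 107.9]
ft_force: [-0.2, -0.5, -3.1]
finger_gap: 12.3
```

```bash
python3 - <<'E'
from h import *
plan([560,40.7,155],107.9);s=r.sense();print(s['ft_force'],s['wrist_torque'])
E
```

```text
pos [561.1  39.9 176.8] rpy [1.7982e+02 8.0000e-02 1.0788e+02] shift_tool [ 1.1 -0.9 21.8] n50 0.4367552953670056
turn [ 0.0031  0.0013 -0.0004] [ 0.18  0.08 -0.02]
turn  half turn [ 2.1000e-03 -4.9000e-03  3.1412e+00] [ 1.2000e-01 -2.8000e-01  1.7998e+02]
[-0.18771721 -0.54201211 -3.0754555 ] [ 0.04780757 -0.01284307 -0.02914172]
```

Call:
carry_out:
  increments:
    - [[0.0011,-0.0009,0.005],[0.003,0.001,0],1]
    - [[0,0,0.006],[0,0,0],1]
    - [[0,0,0.005],[0,0,0],1]
    - [[0,0,0.001],[0,0,0],1]
    - [[0,0,0],[0,0,0],1]

```text
time: 16.75
tool_pos: [559.6, 40.7, 157.9]
tcp_rot: [-179.9, -0.0, 107.9]
ft_force: [0.9, -0.3, -3.5]
finger_gap: 12.1
```

```bash
python3 - <<'E'
from h import *
plan([560,40.7,148],107.9);s=r.sense();print(s['ft_force'],s['wrist_torque'])
s=snap('scene','s13'); cv2.imwrite('pics/s13z.png',cv2.resize(s['image'][180:300,240:360],(600,600),interpolation=cv2.INTER_CUBIC))
s=snap('wrist','w13')
E
```

```text
pos [559.6  40.7 157.9] rpy [-179.95   -0.    107.86] shift_tool [-0.1  0.4  9.9] n50 0.1988785698105852
turn [-0.0009 -0.     -0.0007] [-0.05 -0.   -0.04]
turn  half turn [-0.0000e+00  1.4000e-03  3.1409e+00] [-0.0000e+00  8.0000e-02  1.7996e+02]
[ 0.8951448  -0.26996393 -3.50422194] [ 0.05859896 -0.0220788  -0.01524622]
```

View pics/s13z.png

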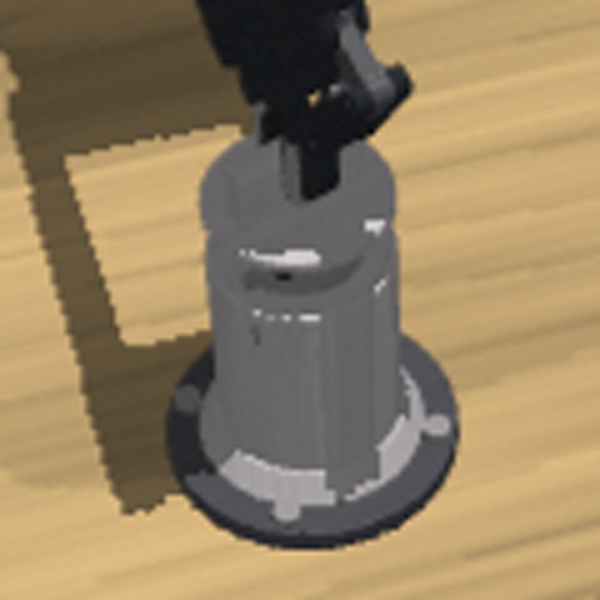

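View pics/w13.png

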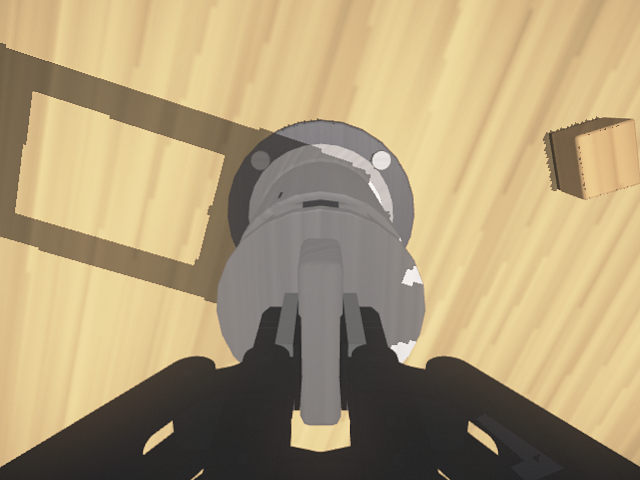

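The cap is concentric with the barrel to within about 1 mm in both views, and the slot lines up with the bar. Continue down.

Call:
carry_out:
  increments:
    - [[0,0,0.004],[0,0,0],1]
    - [[0,0,0.004],[0,0,0],1]
    - [[0,0,0.002],[0,0,0],1]
    - [[0,0,0],[0,0,0],1]

```text
time: 17.25
tool_pos: [560.6, 40.6, 148.6]
tcp_rot: [179.9, 0.0, 107.9]
ft_force: [-0.7, 0.5, -1.6]
finger_gap: 12.6
```

```bash
python3 - <<'E'
from h import *
plan([560,40.7,144],107.9);s=r.sense();print(s['ft_force'],s['wrist_torque'])
E
```

```text
pos [560.6  40.6 148.6] rpy [1.7991e+02 5.0000e-02 1.0786e+02] shift_tool [ 0.2 -0.5  4.6] n50 0.09231417972048182
turn [ 0.0015  0.0008 -0.0008] [ 0.09  0.05 -0.04]
turn  half turn [ 1.2000e-03 -2.4000e-03  3.1408e+00] [ 7.0000e-02 -1.4000e-01  1.7996e+02]
[-0.69045294  0.4656477  -1.57761731] [-0.00671882  0.20539631 -0.03579097]
```

Call:
carry_out:
  increments:
    - [[0,-0.0004,0.003],[0,0,0],1]
    - [[0,0,0.003],[0,0,0],1]
    - [[0,0,0.003],[0,0,0],1]

```text
time: 17.55
tool_pos: [560.7, 40.6, 140.6]
tcp_rot: [179.8, 0.1, 107.9]
ft_force: [-2.1, 0.1, 1.7]
finger_gap: 12.4
```

```bash
python3 - <<'E'
from h import *
plan([560,40.7,131.6],107.9);s=r.sense();print(s['ft_force'],s['wrist_torque'])
E
```

```text
pos [560.7  40.6 140.6] rpy [1.7984e+02 6.0000e-02 1.0786e+02] shift_tool [ 0.3 -0.6  9. ] n50 0.18010502325144587
turn [ 0.0029  0.0011 -0.0007] [ 0.16  0.06 -0.04]
turn  half turn [ 1.7000e-03 -4.5000e-03  3.1409e+00] [ 1.0000e-01 -2.6000e-01  1.7996e+02]
[-2.05178446  0.08895535  1.66270027] [0.08224759 0.6019272  0.04851295]
```

Call:
carry_out:
  increments:
    - [[0,-0.0005,0.003],[0.002,0,0],1]
    - [[0,0,0.003],[0,0,0],1]
    - [[0,0,0.003],[0,0,0],1]
    - [[0,0,0.001],[0,0,0],1]

```text
time: 17.95
tool_pos: [560.8, 40.6, 131.7]
tcp_rot: [179.9, 0.1, 107.9]
ft_force: [-5.1, 0.9, 11.2]
finger_gap: 12.0
```

```bash
python3 - <<'E'
from h import *
plan([560,40.7,131.6],107.9);s=r.sense();print(s['ft_force'],s['wrist_torque'])
E
```

```text
pos [560.8  40.6 131.7] rpy [1.7986e+02 8.0000e-02 1.0787e+02] shift_tool [ 0.3 -0.7  0.1] n50 0.015936328916988526
turn [ 0.0024  0.0014 -0.0005] [ 0.14  0.08 -0.03]
turn  half turn [ 2.3000e-03 -3.7000e-03  3.1411e+00] [ 1.3000e-01 -2.1000e-01  1.7997e+02]
[-5.12311477  0.94187925 11.16537771] [ 0.11907179  1.27879073 -0.05196606]
```

Call:
carry_out:
  increments:
    - [[0,-0.0007,0.0015],[0.002,0.001,0],1]
    - [[0,0,0.0015],[0,0,0],1]
    - [[0,0,0.0015],[0,0,0],1]

```text
time: 18.25
tool_pos: [560.9, 40.6, 131.6]
tcp_rot: [179.9, 0.1, 107.9]
ft_force: [-9.4, 0.0, 15.3]
finger_gap: 12.4
```

```bash
python3 - <<'E'
from h import *
plan([560,40.7,131.6],107.9);s=r.sense();print(s['ft_force'],s['wrist_torque'])
E
```

```text
pos [560.9  40.6 131.6] rpy [1.7987e+02 6.0000e-02 1.0789e+02] shift_tool [ 0.3 -0.8 -0. ] n50 0.017596736845143915
turn [ 0.0023  0.001  -0.0002] [ 0.13  0.06 -0.01]
turn  half turn [ 1.6000e-03 -3.6000e-03  3.1413e+00] [ 9.0000e-02 -2.0000e-01  1.7999e+02]
[-9.39123661  0.04372798 15.30011062] [-0.0156278   2.01336987 -0.07429748]
```

The flange meets the rim at the expected height (TCP z 131.6), with about 18 N total against the spring's 11.7 N. Now the first part of the twist.

Call:
carry_out:
  increments:
    - [[0,0,0.001],[0,0,0.06],1]
    - [[0,0,0.001],[0,0,0.08],1]
    - [[0,0,0.001],[0,0,0.08],1]

```text
time: 18.55
tool_pos: [562.6, 40.1, 131.8]
tcp_rot: [179.6, 0.1, 95.0]
ft_force: [-5.0, -0.1, 9.0]
finger_gap: 12.4
```

```bash
python3 - <<'E'
from h import *
plan([560,40.7,131.6],17.9);s=r.sense();print(s['ft_force'],s['wrist_torque'],s['joint_pos'][5])
E
```

```text
pos [562.6  40.1 131.8] rpy [1.7961e+02 1.2000e-01 9.4970e+01] shift_tool [ 0.8 -2.6  0.2] n50 0.05409546720823974
turn [ 0.0072 -0.0028  1.3451] [ 0.41 -0.16 77.07]
turn  half turn [ 0.003   0.0076 -1.7965] [   0.17    0.44 -102.93]
[-5.00221695 -0.095145    9.04502904] [0.15150771 1.17416949 0.23787579] -6.02742942934588
```

Call:
carry_out:
  increments:
    - [[0.0005,-0.002,0.0015],[0.007,-0.003,0.06],1]
    - [[0,-0.0005,0.0015],[0,0,0.09],1]
    - [[0,0,0.0015],[0,0,0.09],1]
    - [[0,0,0.0015],[0,0,0.09],1]

```text
time: 18.95
tool_pos: [563.0, 39.2, 131.7]
tcp_rot: [179.5, 0.3, 75.3]
ft_force: [-10.0, 1.4, 15.1]
finger_gap: 12.5
```

```bash
python3 - <<'E'
from h import *
plan([560,40.7,131.6],17.9);s=r.sense();print(s['ft_force'],s['wrist_torque'],s['joint_pos'][5])
E
```

```text
pos [563.   39.2 131.7] rpy [179.49   0.29  75.31] shift_tool [ 0.7 -3.3  0.1] n50 0.06723409555250143
turn [1.0600e-02 2.0000e-04 1.0021e+00] [6.100e-01 1.000e-02 5.741e+01]
turn  half turn [-2.0000e-04  1.2400e-02 -2.1395e+00] [-1.0000e-02  7.1000e-01 -1.2258e+02]
[-10.01022566   1.42536604  15.09814587] [0.37690887 1.93817941 0.33736356] 13.824855067152946
```

Call:
carry_out:
  increments:
    - [[0.001,-0.003,0.0005],[0.01,0,0.03],1]
    - [[0.0005,-0.002,0.001],[0.003,0,0.08],1]
    - [[0,-0.002,0.001],[0.003,0,0.09],1]
    - [[0,-0.001,0.001],[0,0,0.09],1]

```text
time: 19.35
tool_pos: [561.2, 40.7, 133.2]
tcp_rot: [179.6, 0.2, 57.9]
ft_force: [-1.5, -0.1, 5.3]
finger_gap: 12.3
```

```bash
python3 - <<'E'
from h import *
plan([560,40.7,131.6],17.9);s=r.sense();print(s['ft_force'],s['wrist_torque'],s['joint_pos'][5])
E
```

```text
pos [561.2  40.7 133.2] rpy [1.7957e+02 1.6000e-01 5.7950e+01] shift_tool [-0.6 -1.1  1.6] n50 0.03974873346678622
turn [0.0082 0.     0.699 ] [ 0.47  0.   40.05]
turn  half turn [-0.      0.0104 -2.4426] [  -0.      0.6  -139.95]
[-1.54517259 -0.12775259  5.34372881] [-0.13442177  0.47677667  0.04549494] 31.29421741580631
```

Call:
carry_out:
  increments:
    - [[-0.0005,-0.001,0.002],[0.008,0,0.06],1]
    - [[0,-0.001,0.0015],[0.002,0,0.09],1]
    - [[0,-0.001,0.0015],[0.002,0,0.09],1]
    - [[0,-0.001,0.0015],[0,0,0.09],1]

```text
time: 19.75
tool_pos: [561.9, 40.8, 131.7]
tcp_rot: [179.7, -0.2, 38.2]
ft_force: [-4.4, -3.4, 11.6]
finger_gap: 12.4
```

```bash
python3 - <<'E'
from h import *
plan([560,40.7,131.6],17.9);s=r.sense();print(s['ft_force'],s['wrist_torque'],s['joint_pos'][5])
E
```

```text
pos [561.9  40.8 131.7] rpy [ 1.7972e+02 -1.5000e-01  3.8230e+01] shift_tool [-1.6 -1.1  0.1] n50 0.03915811235231639
turn [ 0.0044 -0.0035  0.3549] [ 0.25 -0.2  20.33]
turn  half turn [ 0.0049  0.0061 -2.7867] [   0.28    0.35 -159.67]
[-4.41591527 -3.44420492 11.632701  ] [-0.27671611  1.03265694  0.24484332] 50.81629834079766
```

Call:
carry_out:
  increments:
    - [[-0.0015,-0.001,0.001],[0.004,-0.003,0.06],1]
    - [[-0.0005,-0.001,0.001],[0,0,0.08],1]
    - [[-0.0005,-0.001,0.001],[0,0,0.08],1]
    - [[-0.0005,-0.001,0.001],[0,0,0.06],1]

```text
time: 20.15
tool_pos: [561.7, 40.8, 132.0]
tcp_rot: [179.6, -0.5, 21.4]
ft_force: [-2.2, -2.1, 6.3]
finger_gap: 12.0
```

```bash
python3 - <<'E'
from h import *
plan([560,40.7,131.6],17.9);s=r.sense();print(s['ft_force'],s['wrist_torque'],s['joint_pos'][5])
E
```

```text
pos [561.7  40.8 132. ] rpy [179.59  -0.51  21.42] shift_tool [-1.7 -0.5  0.4] n50 0.03587586523361918
turn [ 0.007  -0.0091  0.0614] [ 0.4  -0.52  3.52]
turn  half turn [ 0.0141  0.0107 -3.0802] [   0.81    0.61 -176.48]
[-2.20187472 -2.0659799   6.34556669] [-0.38463051  0.39428222  0.11017691] 67.69307596490714
```

Call:
carry_out:
  increments:
    - [[-0.001,-0.0005,0.0015],[0.007,-0.009,0.04],1]
    - [[-0.0005,-0.0005,0.0015],[0,0,0.04],1]
    - [[-0.0005,-0.0005,0.0015],[0,0,0.03],1]

```text
time: 20.45
tool_pos: [562.3, 40.5, 131.7]
tcp_rot: [179.8, -0.4, 14.8]
ft_force: [-5.0, 0.1, 12.1]
finger_gap: 12.1
```

```bash
python3 - <<'E'
from h import *
plan([560,40.7,131.6],14.9);s=r.sense();print(s['ft_force'],s['wrist_torque'],s['joint_pos'][5])
E
```

```text
pos [562.3  40.5 131.7] rpy [179.81  -0.36  14.78] shift_tool [-2.1 -0.7  0.1] n50 0.04531522426294817
turn [ 0.0033 -0.0062 -0.0021] [ 0.19 -0.36 -0.12]
turn  half turn [-0.0098 -0.0052  3.1395] [ -0.56  -0.3  179.88]
[-5.03857919  0.05419807 12.07168614] [0.27425194 1.34423147 0.39539274] 74.20709270806044
```

Call:
carry_out:
  increments:
    - [[-0.001,-0.0005,0.0015],[0.003,-0.006,0.03],1]
    - [[-0.0005,0,0.0015],[0,0,0.03],1]
    - [[-0.0005,0,0.0015],[0,0,0.02],1]

```text
time: 20.75
tool_pos: [562.3, 40.7, 131.7]
tcp_rot: [179.9, -0.3, 10.3]
ft_force: [-6.7, 1.8, 13.0]
finger_gap: 12.2
```

```bash
python3 - <<'E'
from h import *
plan([560,40.7,131.6],14.9);s=r.sense();print(s['ft_force'],s['wrist_torque'],s['joint_pos'][5])
w=snap('wrist','w14'); t=snap('top','t14'); c=snap('scene','s14')
cv2.imwrite('pics/s14z.png',cv2.resize(c['image'][180:300,240:360],(600,600),interpolation=cv2.INTER_CUBIC))
E
```

```text
pos [562.3  40.7 131.7] rpy [179.87  -0.31  10.33] shift_tool [-2.3 -0.4  0.1] n50 0.046151780130168935
turn [ 0.0025 -0.0053 -0.0798] [ 0.14 -0.3  -4.57]
turn  half turn [-0.0081 -0.0038  3.0618] [ -0.46  -0.22 175.43]
[-6.70270402  1.80112606 13.01648116] [0.16581241 1.21903968 2.26048892] 78.66226319172749
```

View pics/w14.png

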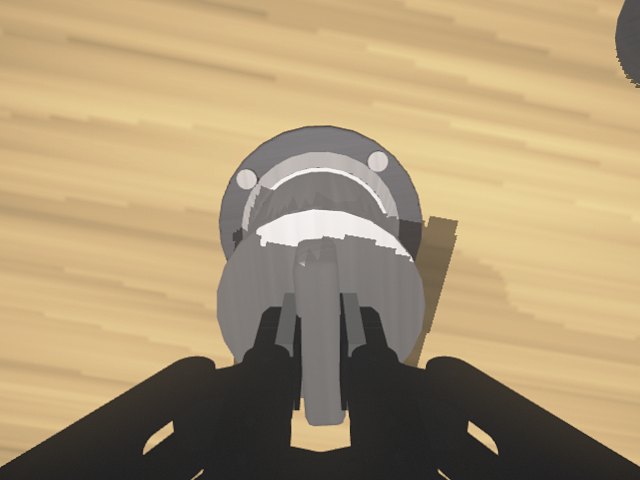

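View pics/s14z.png

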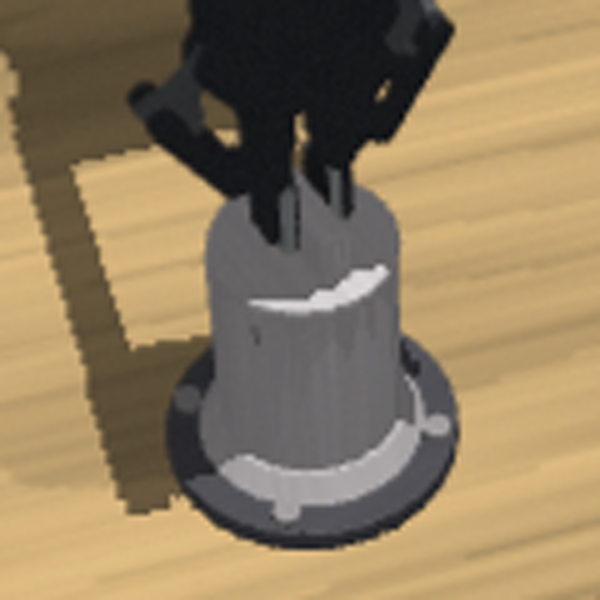

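View pics/t14.png

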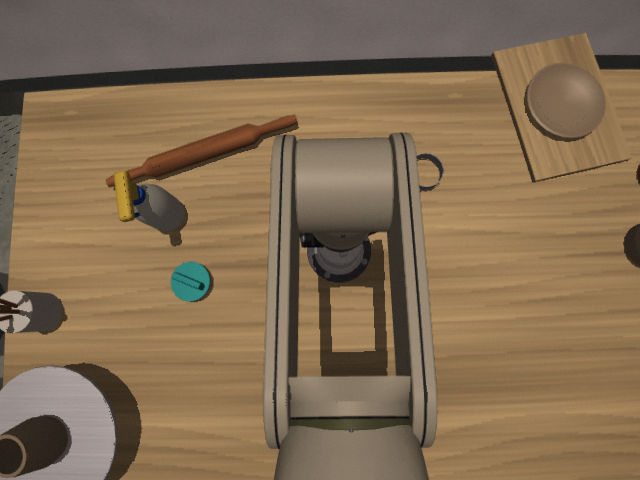

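Call:
carry_out:
  increments:
    - [[-0.0005,0,0.002],[0,-0.003,0.012],1]
    - [[-0.0005,0,0.002],[0,0,0.01],1]
    - [[0,0,0.002],[0,0,0.01],1]

```text
time: 21.2
tool_pos: [562.4, 40.7, 131.7]
tcp_rot: [179.7, -0.3, 9.1]
ft_force: [-12.9, -1.9, 19.2]
finger_gap: 12.0
```

```bash
python3 - <<'E'
from h import *
for i in range(3):
    c=snap('scene','s15'); s=r.sense(); print(s['time'],s['tool_pos'].round(2),s['tcp_rot'].round(2),s['ft_force'].round(1),s['wrist_torque'].round(2),s['finger_gap'])
w=snap('wrist','w15')
im=w['image']; cv2.imwrite('pics/w15z.png',cv2.resize(im[200:440,220:430],(525,600),interpolation=cv2.INTER_CUBIC))
E
```

```text
21.25 [562.37  40.74 131.71] [179.68  -0.31   9.09] [-11.4  -1.2  19. ] [0.02 2.01 2.62] 12.387185512265193
21.3 [562.35  40.72 131.68] [179.68  -0.31   9.12] [-11.4  -1.8  17.2] [0.05 2.01 2.59] 12.382772480272102
21.35 [562.38  40.74 131.7 ] [179.69  -0.31   9.13] [-11.4  -1.2  18.7] [0.1  1.99 2.53] 12.02628202947999
```

View pics/s15.png

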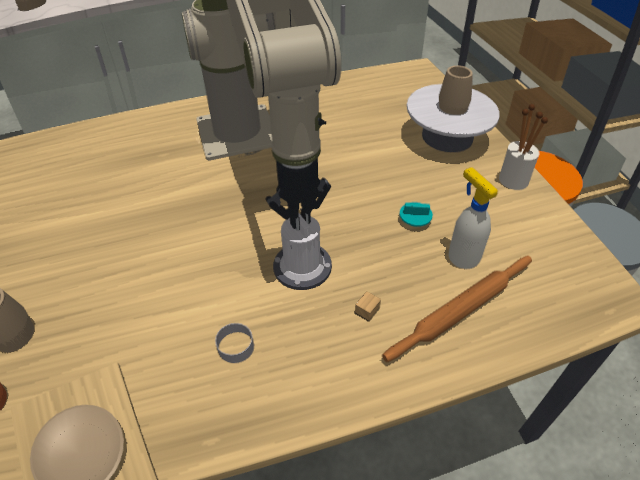

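View pics/w15z.png

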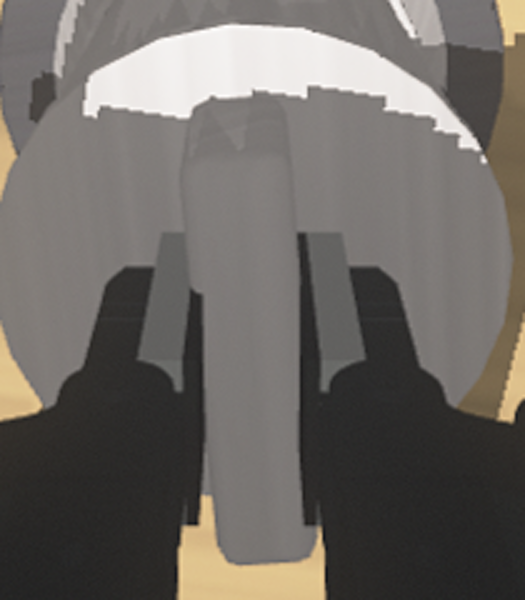

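The scene view shows the cutter (235,342), stamp (368,306), sprayer (468,225) and green look-alike (416,214) unmoved. The flange sits on the rim. The wrist view shows the bar about 4–5° behind the fingers, because the stop is holding it. That puts the cap at about 93°. Pose and force are steady, so I'm handing in.

```bash
python3 - <<'E'
from h import *
print(r.hand_in()); s=r.sense(); print(s['time'],s['tool_pos'].round(1),s['ft_force'].round(1),s['wrist_torque'].round(2))
E
```

```text
the job is handed in; nothing more can be done
None
the job is handed in; nothing more can be done
```

The die is in the barrel mouth, stud up. The aluminium cap is down through the slots, flush on the rim and turned clockwise to the stop. I handed in at about 21.4 s with the gripper still holding it there.

- **Die:** after release, the wrist camera showed it flat and centred on the spring plate.
- **Flush:** the tool height was 131.7 mm, against 131.6 mm expected for the flange on the rim. The push was about 20 N, more than the roughly 11.7 N spring, and it held steady over the last readings.
- **Turn:** the twisting torque jumped from 0.4 to about 2.5 N m at the stop. The fingers went about 99°, slipping roughly 4–5° on the bar, so the cap itself is at about 93–94°.
- **Others:** the cutter, stamp, sprayer and green look-alike had not moved in the last scene picture.
- **Disagreed:** the tool ended about 2.4 mm towards +x of the measured barrel axis, with about 11 N of sideways load, so the cap is probably leaning on one side of the bore. I left it like that.

I had no camera view of the lugs under the collar. That they are engaged is inferred from the height, the free turn and the hard stop.

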